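# Open the well-plate case by its recessed paddle latch

## Task

On the microscopy bench stand two equal grey cases. Open the one whose lid has a steel paddle set into a recess: take the paddle by the bar along its free edge, pull it up to trip the latch, keep pulling to raise the lid until it is more than half-way to upright (about 50 to 60 degrees), then let go so that the lid stays up by itself and the paddle springs back into its recess.

Things in the scene. Friction and masses are not known exactly. Their poses are not given: they have to be found in the camera images.
- paddle_grip (a point): Centre of the steel grip bar (16 mm thick, 48 long across the case, flat ends, turns freely on its own axis) along the paddle's free edge, nearest the robot: pinch it end to end. 111 mm above the bench at rest, its top 1 mm below the lid's face, in a recess 128 wide, 86 long, floor 33 mm below this point; 40 mm free at each end, 20 in front. x: to the pin; y: along the bar; z: up.
- case_hinge (a point): Middle of the lid's hinge line, far rim of the grey case with the paddle; fixed, 116 mm above the bench. x away from the case's front, y along the hinge, z up. Case 240 mm deep (all in front of this point), 190 wide, 120 tall. Lid shut, the grip bar is 190 mm in front of the hinge, 5 below. The other case (same size, standing bow handle, no recess) does not open.
- case_paddle (a joint): Angle of the paddle to the lid, rad: 0 at rest in its recess, grows as the free edge is pulled up, stop at 0.6; latch free from about 0.3. It turns on a pin across the recess, parallel to the hinge, 50 mm behind the grip bar's centre, at its height (140 mm in front of the hinge). A weak spring (about 4 N) returns it on release.
- case_lid (a joint): Angle of the lid, rad: 0 shut, grows as its front edge rises, stop at 1.3. Latched, it gives hardly at all. Unlatched, it takes about 10 N at the paddle to raise, and its stiff hinge holds it wherever it is left.

How it is judged:
By the outcome, as a careful person would: the job done as asked, in the order asked, and still so for the second after the job is handed in, with the robot touching nothing.
It also fails if it takes over 38 s, if anything falls off the work surface, if the arm or the gripper's body presses on something with over 40 N, if the wrist force passes 120 N, or if a joint passes its speed limit or range.

## Robot

A 7-joint arm with a two-finger parallel gripper is mounted at the origin on the work surface. World frame = base frame: x ahead of the robot, y to its left, z up, the work surface at z = 0. Lengths are in m, angles in rad, forces in N, time in s.
With the tool pointing down it reaches from about 0.4 to 0.925 m from the base axis. Payload 5.6 kg.
Tool frame: the origin (TCP) lies at the very end of the fingers, on their centre line; the grasp point (between the pads) lies grip_depth behind it (grip_depth is the distance from the TCP to the grasp point, in m); x points along the fingers, y is the direction in which the jaws open and shut, and the axes are right-handed (so a half turn about x gives the same grasp; the last joint's range is limited). The gripper opens to 85 mm and grips with 20 to 120 N. Pads are 22 mm wide; open, the fingers measure 114 mm over their backs; the gripper's body (76 mm by 85 mm) begins 54 mm behind the grasp point. The pads swing forward as they close: fully open they stand 13 mm farther back than shut.
Start: joints at [-1.2, 0.468, -0.012, 1.603, 0.006, 1.071, -0.056], TCP at [0.261, 0.595, 0.231] pointing down, gripper open.
Joint ranges: [-2.53, 2.53], [-0.31, 2.02], [-1.57, 1.55], [0.28, 2.44], [-1.29, 4.43], [0.15, 1.84], [-2.92, 2.92]. Speed limits (rad/s): [2.57, 2.57, 3.14, 3.14, 3.14, 3.14, 3.14].

## Interface

Orientations are given as a unit quaternion [w, x, y, z].
In Python, from plant import read_state, grab_frame, sign_off, grip_depth gives the robot as it stands.
- The arm moves only by the shell command python3 -m creep 'ROWS' [OPENING] [FORCE]. ROWS is JSON, one flat list of numbers, 6 for each row, row after row: the shift along the tool's x, y, z in m, then the turn, a rotation vector about the tool's x, y, z in degrees. A call has 1 to 12 rows; each row shifts and turns the commanded pose from where the row before left it, along the tool's axes as they then stand; what a row does not reach is not made up. A row lasts 1/8 s, in which the tool goes at most 62.5 mm and 10.7 degrees, less where a joint would pass 70% of its speed; a pose out of reach is approached as far as the arm can. A call with a gripper value outside its range is refused whole. OPENING is the opening in per cent of the stroke, from 0 (shut) to 100 (fully open), set as the call begins (- or left out, the last holds). The fingers move at their own pace and stop on an object; FORCE is the grip in N (left out, the last holds). Time passes only in rows, so rows that do not move let the fingers close. It gives the time, the measured TCP pose, the force and the opening at its end, in the units of the state.
- read_state(): the state, without advancing time (a new reading comes with each control period).
- grab_frame(name): name is "scene" or "top" or "wrist"; returns a dict with "image" (420x560x3 uint8, blue, green, red), "mtx" (3x3 intrinsics, pixels), "world_to_cam" (4x4, takes a point from world to camera coordinates); the wrist camera has in their place "mount" (4x4, takes a point from camera to tool coordinates, whose origin is the TCP and whose axes are the tool frame's). Camera axes: x right, y down, z forward; pixel columns grow to the right and rows downward; lengths in m; the calibration is good to about 2 mm. A picture is of the moment at which its call begins: read the wrist's pose just before it. There is no depth.
- sign_off(): hands the job in, once; it reports no verdict.
The state is a dict: "t": time; "joint_pos": joint angles; "dq": joint speeds; "effort": joint torques, N m; "tcp_pos": TCP position; "tool_rot": TCP orientation; "wrist_force": force on the tool from outside, world axes, zero at the start; "wrist_torque": the same for the moment, N m; "width": finger opening in m.
Only numpy, scipy, OpenCV 4.12 (cv2) and the standard library are available. Lean on these libraries where they do the work, as an engineer would, in place of code of your own. Each camera call takes 0.05 s, during which the arm holds its last target.

## Working session

There is one attempt and no reset: what is moved stays moved. The work goes in short steps, Python scripts to look and compute and a shell command to move; the robot and the scene stay as the last step left them, time stands still between calls to the robot, and variables do not carry over. Pictures are saved under pics/ and viewed, and the job is handed in when it is done.

```bash
ls; mkdir -p pics
python3 - <<'E'
from plant import *
import cv2
s=read_state();print(s);print(grip_depth)
for n in("scene","top"):
    f=grab_frame(n);cv2.imwrite(f"pics/{n}0.png",f["image"]);print(n,f["mtx"],f["world_to_cam"])
f=grab_frame("wrist");print(f["mount"],f["mtx"]);cv2.imwrite("pics/wrist0.png",f["image"])
E
```

```text
pics
{'t': 0.0, 'joint_pos': array([-1.19997997,  0.46838238, -0.01161522,  1.60364661,  0.00600838,
        1.07142015, -0.05629992]), 'dq': array([ 8.82896708e-04, -8.98769163e-04, -5.61924515e-04,  9.56479935e-05,
       -1.73048617e-03, -1.90927675e-04, -3.27058376e-03]), 'effort': array([ 1.12711528e-03, -5.32396495e+01,  2.21857103e-02, -2.51307285e+01,
        1.15613372e-02,  7.90267222e-03, -2.42940388e-06]), 'tcp_pos': array([0.26119611, 0.59458142, 0.23032546]), 'tool_rot': array([ 0.6919333 ,  0.14464309,  0.69210852, -0.14591944]), 'wrist_force': array([-0.30512491,  0.24259813,  0.12389946]), 'wrist_torque': array([-0.01637771,  0.02563055, -0.01434051]), 'width': 0.08576267848325213}
0.0187
scene [[449.66818053   0.         282.72450496]
 [  0.         449.66818053 212.42785388]
 [  0.           0.           1.        ]] [[-0.08793453  0.99598752  0.01662462  0.08190635]
 [ 0.77130026  0.07863948 -0.6315946  -0.36061051]
 [-0.63036769 -0.0427164  -0.77512056  1.23526146]
 [ 0.          0.          0.          1.        ]]
top [[523.37264327   0.         276.56719365]
 [  0.         523.37264327 206.66838593]
 [  0.           0.           1.        ]] [[-0.02391006 -0.99962084 -0.01365589  0.00745918]
 [-0.99722048  0.02481239 -0.07025418  0.59840311]
 [ 0.07056638  0.01193815 -0.99743565  1.28588508]
 [ 0.          0.          0.          1.        ]]
[[-3.70999830e-04 -3.01568169e-01  9.53444546e-01 -1.40922790e-01]
 [ 9.99999300e-01  9.59295311e-04  6.92533723e-04 -1.15756255e-03]
 [-1.12348101e-03  9.53444135e-01  3.01567602e-01 -7.70548961e-02]
 [ 0.00000000e+00  0.00000000e+00  0.00000000e+00  1.00000000e+00]] [[374.13348087   0.         284.7156151 ]
 [  0.         374.13348087 209.19953395]
 [  0.           0.           1.        ]]
```

View pics/scene0.png

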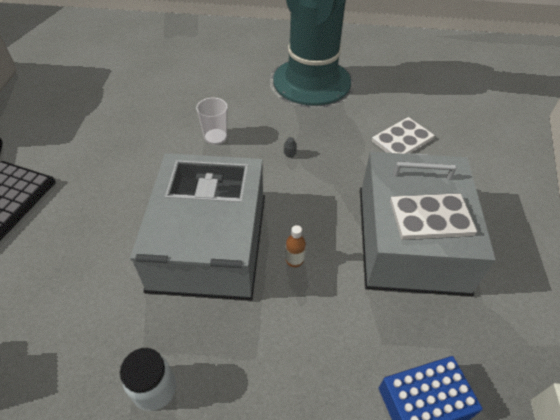

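View pics/top0.png

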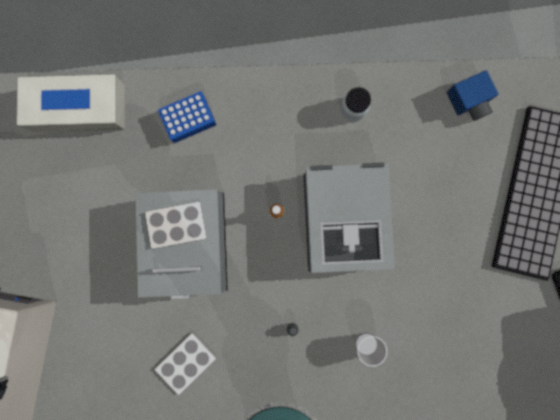

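The paddle case is the one at right in the top view (about px 350,220), and its recess is at about (352,243). I'll zoom in there.

Run:
```python
import cv2
i=cv2.imread("pics/top0.png")[150:290,290:410];cv2.imwrite("pics/topz.png",cv2.resize(i,None,fx=4.2,fy=4.2,interpolation=cv2.INTER_CUBIC))
i=cv2.imread("pics/scene0.png")[140:300,130:280];cv2.imwrite("pics/scenez.png",cv2.resize(i,None,fx=3.7,fy=3.7,interpolation=cv2.INTER_CUBIC))
```

```text
(no output)
```

View pics/topz.png

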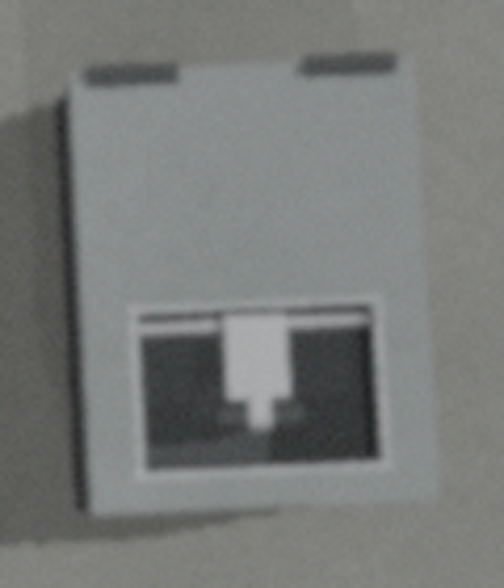

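View pics/scenez.png

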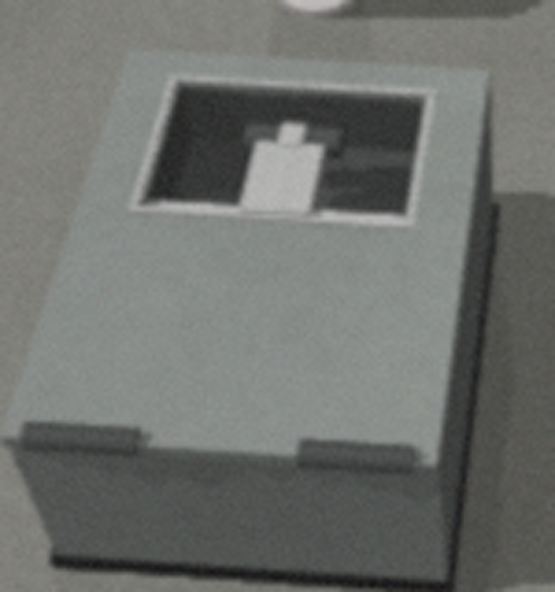

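```bash
cat > h.py <<'E'
import numpy as np, cv2
from plant import *
from scipy.spatial.transform import Rotation as R
def ray(f,uv,z,T=None):
    uv=np.array(uv,float).reshape(-1,1,2)
    d=cv2.undistortPoints(uv,f["mtx"],None).reshape(-1,2); d=np.c_[d,np.ones(len(d))]
    if T is None: T=np.linalg.inv(f["world_to_cam"])
    D=d@T[:3,:3].T; c=T[:3,3]; k=(z-c[2])/D[:,2]
    return c+D*k[:,None]
def tool(s):
    T=np.eye(4); q=s["tool_rot"]; T[:3,:3]=R.from_quat([q[1],q[2],q[3],q[0]]).as_matrix(); T[:3,3]=s["tcp_pos"]; return T
E
python3 - <<'E'
from h import *
np.set_printoptions(precision=4,suppress=True)
f=grab_frame("top")
def g(p,z=.12,k=4.2,o=(290,150)): return ray(f,(np.array(p)+.5)/k-.5+np.array(o),z)[:,:2]
print("lid",g([(70,72),(410,60),(437,497),(88,512)]))
print("rec in",g([(138,318),(372,305),(382,460),(148,470)]))
print("bar",g([(218,413),(304,409),(262,412)],.111))
f=grab_frame("scene")
print("bar s",g([(246,132),(341,137),(293,134)],.113,3.7,(130,140)))
print("rec s",g([(178,84),(432,92),(408,218),(138,205)],.12,3.7,(130,140)))
print("lid s",g([(127,52),(490,70),(437,465),(8,440)],.12,3.7,(130,140)))
E
```

```text
lid [[ 0.6824 -0.0794]
 [ 0.6842 -0.2668]
 [ 0.4446 -0.2721]
 [ 0.4409 -0.0825]]
rec in [[ 0.5458 -0.1128]
 [ 0.5498 -0.2408]
 [ 0.4653 -0.2431]
 [ 0.4629 -0.1158]]
bar [[ 0.4928 -0.1558]
 [ 0.4939 -0.2031]
 [ 0.4928 -0.18  ]]
bar s [[ 0.4903 -0.2047]
 [ 0.4887 -0.1561]
 [ 0.4892 -0.1807]]
rec s [[ 0.4667 -0.2443]
 [ 0.4588 -0.1133]
 [ 0.5452 -0.1129]
 [ 0.5503 -0.244 ]]
lid s [[ 0.4462 -0.2763]
 [ 0.4396 -0.0855]
 [ 0.683  -0.0798]
 [ 0.6886 -0.2659]]
```

```bash
cat >> h.py <<'E'
def rel(P,yaw=1.4,tilt=0,s=None,flip=1):
    """row (mm, deg) total shift & rotvec from measured pose to TCP P with y jaw along flip*case y, tilt: back of the tool toward +x"""
    T=tool(s or read_state())
    a=np.radians(yaw);t=np.radians(tilt)
    ex=np.array([np.cos(a),np.sin(a),0]);ey=np.array([-np.sin(a),np.cos(a),0]);ez=np.array([0,0,1.])
    X=-np.cos(t)*ez-np.sin(t)*ex; Y=flip*ey; Z=np.cross(X,Y)
    G=np.c_[X,Y,Z]
    return T[:3,:3].T@(np.array(P)-T[:3,3])*1000, R.from_matrix(T[:3,:3].T@G).as_rotvec(degrees=True)
E
python3 - <<'E'
from h import *
np.set_printoptions(precision=4,suppress=True)
s=read_state();print(s["t"]);print(tool(s))
for f in (1,-1): print(rel([.45,.25,.27],flip=f),rel([.48,-.18,.26],flip=f))
E
```

```text
0.25
[[-0.0002  0.4022  0.9155  0.2614]
 [-0.0008  0.9155 -0.4022  0.5949]
 [-1.     -0.0008  0.0001  0.2308]
 [ 0.      0.      0.      1.    ]]
(array([ -38.9336, -239.9156,  311.4311]), array([-25.1163,  -0.0042,   0.0465])) (array([ -28.6065, -621.5269,  511.846 ]), array([-25.1163,  -0.0042,   0.0465]))
(array([ -38.9336, -239.9156,  311.4311]), array([154.8837,   0.0639,   0.0058])) (array([ -28.6065, -621.5269,  511.846 ]), array([154.8837,   0.0639,   0.0058]))
```

```bash
python3 -m creep '[-0.005,-0.030,0.039,0,0,0, -0.005,-0.030,0.039,0,0,0, -0.005,-0.030,0.039,0,0,0, -0.005,-0.030,0.039,0,0,0, -0.005,-0.030,0.039,0,0,0, -0.005,-0.030,0.039,0,0,0, -0.005,-0.030,0.039,0,0,0, -0.004,-0.030,0.039,0,0,0]' 75 40
python3 -m creep '[0.001,-0.042,0.022,0,0,0, 0.001,-0.042,0.022,0,0,0, 0.001,-0.042,0.022,0,0,0, 0.001,-0.042,0.022,0,0,0, 0.001,-0.042,0.022,0,0,0, 0.001,-0.042,0.022,0,0,0, 0.001,-0.042,0.022,0,0,0, 0.001,-0.042,0.022,0,0,0, 0.001,-0.042,0.022,0,0,0, 0,0,0,-8.5,0,0, 0,0,0,-8.5,0,0, 0,0,0,-8.1,0,0]'
python3 -m creep '[0,0,0,0,0,0]'
python3 - <<'E'
from h import *
np.set_printoptions(precision=4,suppress=True)
s=read_state();f=grab_frame("wrist");cv2.imwrite("pics/w1.png",f["image"]);print(tool(s),s["width"],s["joint_pos"])
print(rel([.491,-.18,.20]))
E
```

```text
t: 1.25
tcp_pos: [0.4512, 0.2485, 0.2707]
tool_rot: [0.692, 0.145, 0.692, -0.145]
wrist_force: [0.3, -0.1, 0.9]
width: 0.0637
t: 2.75
tcp_pos: [0.4797, -0.1759, 0.2612]
tool_rot: [0.707, -0.01, 0.707, 0.01]
wrist_force: [-0.3, 0.1, 0.3]
width: 0.0635
t: 2.88
tcp_pos: [0.4797, -0.1758, 0.2613]
tool_rot: [0.707, -0.008, 0.707, 0.008]
wrist_force: [0.3, -0.1, 0.3]
width: 0.064
[[ 0.0001 -0.0225  0.9997  0.4797]
 [ 0.0002  0.9997  0.0225 -0.1758]
 [-1.      0.0002  0.0001  0.2613]
 [ 0.      0.      0.      1.    ]] 0.0639979472654382 [-0.0849  0.1988  0.4262  1.9296 -0.0955  1.0325  1.9763]
(array([61.2919, -4.4181, 11.1832]), array([-0.173 ,  0.0034, -0.0068]))
```

View pics/w1.png

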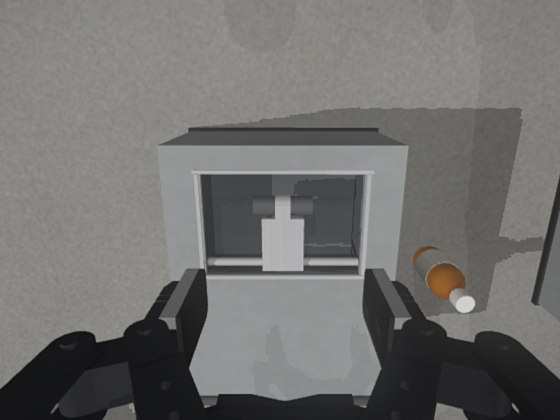

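Run:
```python
from h import *
np.set_printoptions(precision=4,suppress=True)
s=read_state();f=grab_frame("wrist");T=tool(s)@f["mount"]
im=cv2.resize(f["image"][160:290,150:420],None,fx=2.9,fy=2.9,interpolation=cv2.INTER_CUBIC);cv2.imwrite("pics/w2.png",im)
print("bar",ray(f,[(252,206),(314,206),(283,206)],.111,T))
print("rec",ray(f,[(202,175),(364,175),(366,273),(198,273)],.12,T))
print("lid front",ray(f,[(159,146),(407,146)],.12,T))
```

```text
bar [[ 0.4922 -0.2031  0.111 ]
 [ 0.4911 -0.1526  0.111 ]
 [ 0.4916 -0.1779  0.111 ]]
rec [[ 0.4654 -0.2407  0.12  ]
 [ 0.4626 -0.1161  0.12  ]
 [ 0.5459 -0.1072  0.12  ]
 [ 0.5491 -0.2477  0.12  ]]
lid front [[ 0.4439 -0.272   0.12  ]
 [ 0.4397 -0.0858  0.12  ]]
```

View pics/w2.png

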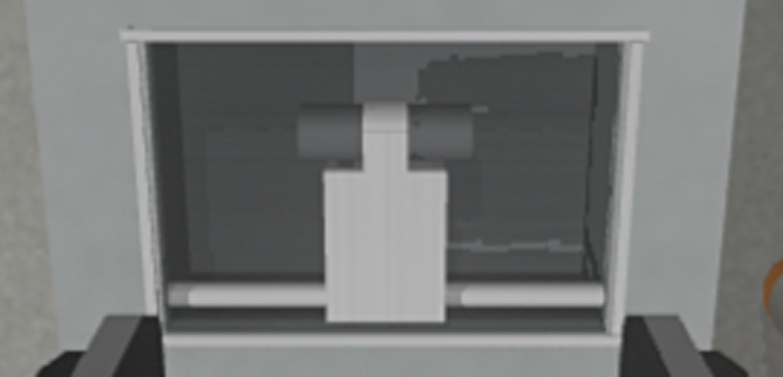

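```bash
python3 -m creep '[0.03,-0.0034,0.0117,0,0,0, 0.03,0,0,0,0,0, 0.03,0,0,0,0,0, 0.03,0,0,0,0,0, 0,0,0,0,0,0]'
python3 - <<'E'
from h import *
np.set_printoptions(precision=4,suppress=True)
s=read_state();f=grab_frame("wrist");cv2.imwrite("pics/w3.png",f["image"]);print(rel([.4915,-.179,.09]),s["width"])
f=grab_frame("scene");cv2.imwrite("pics/s3.png",f["image"])
E
```

```text
t: 3.6
tcp_pos: [0.49, -0.1784, 0.1395]
tool_rot: [0.705, -0.008, 0.709, 0.008]
wrist_force: [0.3, -0.2, -0.4]
width: 0.0642
(array([51.018 , -0.1666,  0.3576]), array([-0.079 , -0.0952, -0.006 ])) 0.06423503828083843
```

View pics/w3.png

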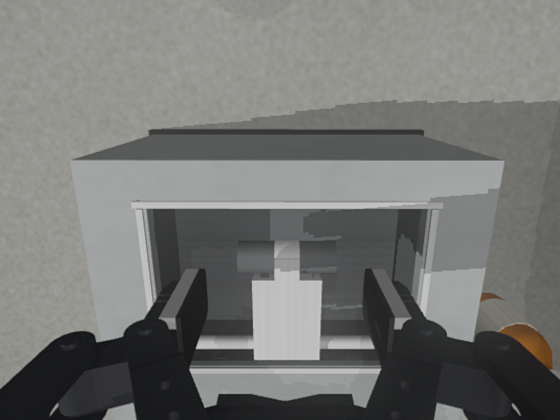

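View pics/s3.png

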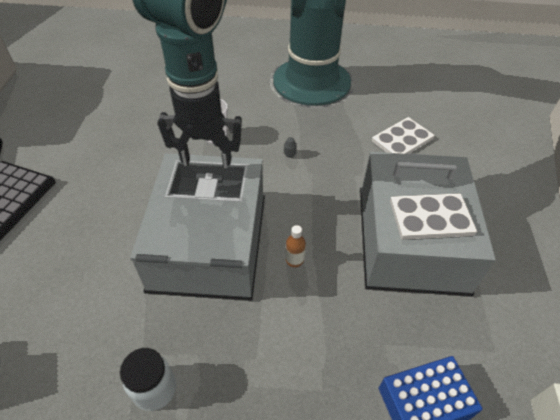

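```bash
python3 -m creep '[0.018,0,0,0,0,0, 0.018,0,0,0,0,0, 0.013,0,0,0,0,0, 0,0,0,0,0,0]'
python3 - <<'E'
from h import *
np.set_printoptions(precision=4,suppress=True)
s=read_state();f=grab_frame("wrist");cv2.imwrite("pics/w4.png",f["image"]);print(rel([.4915,-.179,.09]),s["width"],s["wrist_force"],tool(s))
E
```

```text
t: 4.2
tcp_pos: [0.4906, -0.1787, 0.0909]
tool_rot: [0.706, -0.008, 0.708, 0.009]
wrist_force: [-0.5, -0.5, 0.7]
width: 0.0638
(array([ 1.656 , -0.0312,  0.2955]), array([-0.0285, -0.0748, -0.0093])) 0.06378042141795004 [-0.5128 -0.5134  0.7349] [[-0.0027 -0.024   0.9997  0.4906]
 [ 0.0005  0.9997  0.024  -0.1787]
 [-1.      0.0006 -0.0027  0.0909]
 [ 0.      0.      0.      1.    ]]
```

View pics/w4.png

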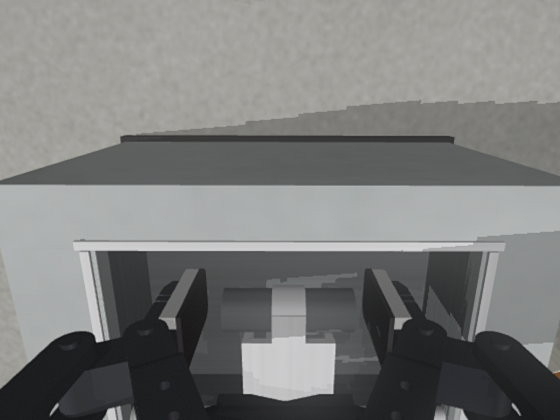

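```bash
python3 -m creep '[0,0,0,0,0,0, 0,0,0,0,0,0, 0,0,0,0,0,0, 0,0,0,0,0,0, 0,0,0,0,0,0]' 35 70
python3 - <<'E'
from h import *
np.set_printoptions(precision=4,suppress=True)
s=read_state();f=grab_frame("wrist");cv2.imwrite("pics/w5.png",f["image"]);print(s["width"],s["wrist_force"],tool(s))
E
```

```text
t: 4.88
tcp_pos: [0.4916, -0.1779, 0.093]
tool_rot: [0.707, -0.008, 0.707, 0.009]
wrist_force: [-2.6, 3.9, 6.9]
width: 0.0471
0.04706894051068678 [-2.6005  3.9331  6.8938] [[ 0.     -0.024   0.9997  0.4916]
 [ 0.0018  0.9997  0.024  -0.1779]
 [-1.      0.0018  0.0001  0.093 ]
 [ 0.      0.      0.      1.    ]]
```

View pics/w5.png

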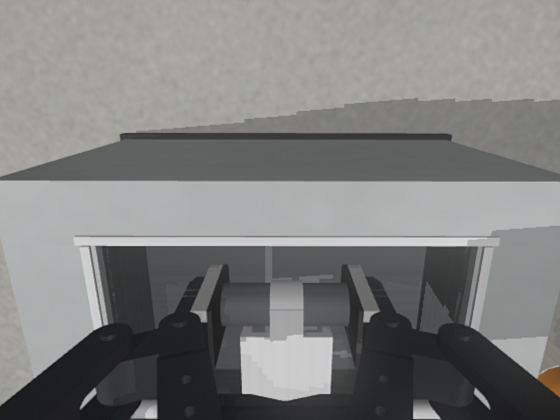

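```bash
cat > plan.py <<'E'
from h import *
def bar(th,ph):
    d=np.array([-np.cos(th),np.sin(th)]);n=np.array([np.sin(th),np.cos(th)])
    return 140*d-5*n+50*(d*np.cos(ph)+n*np.sin(ph))
def tcp(th,ph,t):
    return bar(th,ph)+18.7*np.array([-np.sin(t),-np.cos(t)])
def rows(w):
    for a,b in zip(w[:-1],w[1:]):
        D=tcp(*b)-tcp(*a);t=a[2]
        X=np.array([-np.sin(t),-np.cos(t)]);Z=np.array([np.cos(t),-np.sin(t)])
        print("x %.1f z %.1f turn %.1f"%(D@X,D@Z,np.degrees(b[2]-a[2])))
E
python3 - <<'E'
from plan import *
rows([(0,p,0) for p in np.linspace(0,.6,7)]);print()
rows([(t,.6,np.radians(30)*t/.96) for t in np.linspace(0,.96,17)])
E
```

```text
x -5.0 z 0.2 turn 0.0
x -4.9 z 0.7 turn 0.0
x -4.8 z 1.2 turn 0.0
x -4.7 z 1.7 turn 0.0
x -4.5 z 2.2 turn 0.0
x -4.3 z 2.6 turn 0.0

x -10.8 z 1.1 turn 1.9
x -10.8 z 1.4 turn 1.9
x -10.7 z 1.7 turn 1.9
x -10.7 z 2.0 turn 1.9
x -10.6 z 2.3 turn 1.9
x -10.5 z 2.6 turn 1.9
x -10.4 z 2.8 turn 1.9
x -10.3 z 3.1 turn 1.9
x -10.2 z 3.4 turn 1.9
x -10.1 z 3.7 turn 1.9
x -10.0 z 4.0 turn 1.9
x -9.8 z 4.2 turn 1.9
x -9.7 z 4.5 turn 1.9
x -9.6 z 4.8 turn 1.9
x -9.4 z 5.0 turn 1.9
x -9.3 z 5.3 turn 1.9
```

```bash
python3 -m creep '[-0.005,0,0.0002,0,0,0, -0.005,0,0.0007,0,0,0, -0.0048,0,0.0012,0,0,0, -0.0047,0,0.0017,0,0,0, -0.0045,0,0.0022,0,0,0, -0.0043,0,0.0026,0,0,0, 0,0,0,0,0,0]'
python3 - <<'E'
from h import *
np.set_printoptions(precision=4,suppress=True)
s=read_state();f=grab_frame("wrist");cv2.imwrite("pics/w6.png",f["image"]);print(s["width"],s["wrist_force"],tool(s))
E
```

```text
t: 5.8
tcp_pos: [0.4992, -0.1777, 0.1202]
tool_rot: [0.706, -0.008, 0.708, 0.009]
wrist_force: [-1.1, 4.3, -4.2]
width: 0.0461
0.04610938414329632 [-1.1409  4.3141 -4.1542] [[-0.0024 -0.0245  0.9997  0.4992]
 [ 0.0015  0.9997  0.0245 -0.1777]
 [-1.      0.0016 -0.0024  0.1202]
 [ 0.      0.      0.      1.    ]]
```

View pics/w6.png

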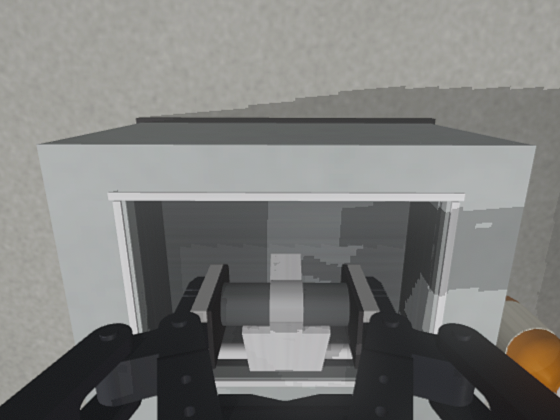

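The paddle is up about 0.57 rad against roughly 4 N of spring, and the bar (px 286,303) is still held. Next I'll raise the lid.

```bash
python3 -m creep '[-0.0108,0,0.0011,0,1.9,0, -0.0108,0,0.0014,0,1.9,0, -0.0107,0,0.0017,0,1.9,0, -0.0107,0,0.002,0,1.9,0, -0.0106,0,0.0023,0,1.9,0, -0.0105,0,0.0026,0,1.9,0, 0,0,0,0,0,0]'
python3 - <<'E'
from h import *
np.set_printoptions(precision=4,suppress=True)
s=read_state();f=grab_frame("wrist");cv2.imwrite("pics/w7.png",f["image"]);print(s["width"],s["wrist_force"],tool(s))
f=grab_frame("scene");cv2.imwrite("pics/s7.png",f["image"])
E
```

```text
t: 6.72
tcp_pos: [0.5153, -0.1773, 0.1827]
tool_rot: [0.632, -0.009, 0.775, 0.008]
wrist_force: [-5.1, 5.3, -2.1]
width: 0.0465
0.04647784169102952 [-5.1135  5.3199 -2.1306] [[-0.2017 -0.024   0.9792  0.5153]
 [-0.003   0.9997  0.0239 -0.1773]
 [-0.9794  0.0018 -0.2017  0.1827]
 [ 0.      0.      0.      1.    ]]
```

View pics/w7.png

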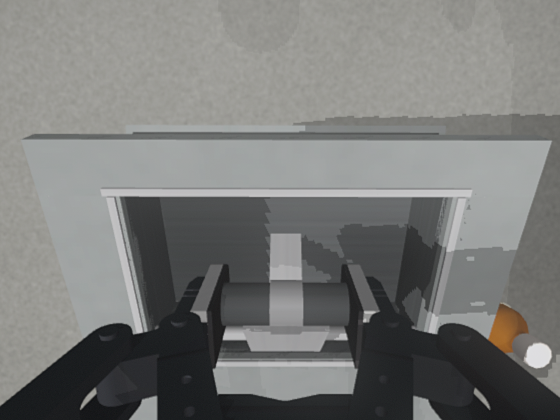

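View pics/s7.png

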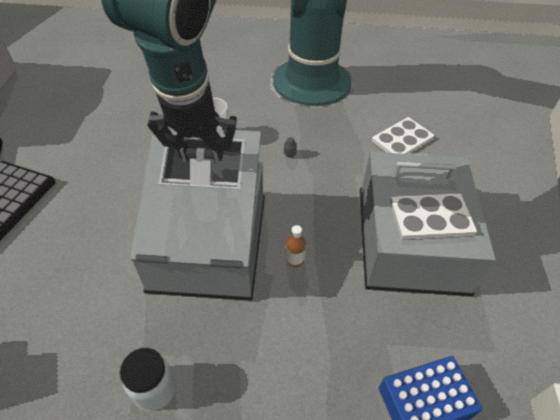

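```bash
python3 -m creep '[-0.0104,0,0.0028,0,1.9,0, -0.0103,0,0.0031,0,1.9,0, -0.0102,0,0.0034,0,1.9,0, -0.0101,0,0.0037,0,1.9,0, -0.01,0,0.004,0,1.9,0, -0.0098,0,0.0042,0,1.9,0, -0.0097,0,0.0045,0,1.9,0, -0.0096,0,0.0048,0,1.9,0, -0.0094,0,0.005,0,1.9,0, -0.0093,0,0.0053,0,1.9,0, 0,0,0,0,0,0, 0,0,0,0,0,0]'
python3 - <<'E'
from h import *
np.set_printoptions(precision=4,suppress=True)
s=read_state();f=grab_frame("wrist");cv2.imwrite("pics/w8.png",f["image"]);T=tool(s);print(s["width"],s["wrist_force"],T)
G=T[:3,3]-.0187*T[:3,0]; v=G-[.681,-.175,.116]; print(G,np.hypot(v[0],v[2]),np.degrees(np.arctan2(v[2],-v[0]))-7.3)
f=grab_frame("scene");cv2.imwrite("pics/s8.png",f["image"])
E
```

```text
t: 8.32
tcp_pos: [0.5863, -0.1757, 0.2621]
tool_rot: [0.495, -0.009, 0.869, 0.007]
wrist_force: [-6.5, 6.5, 1.8]
width: 0.0462
0.046209121147939305 [-6.4539  6.4901  1.8337] [[-0.5093 -0.0231  0.8603  0.5863]
 [-0.0099  0.9997  0.0209 -0.1757]
 [-0.8605  0.0021 -0.5094  0.2621]
 [ 0.      0.      0.      1.    ]]
[ 0.5958 -0.1755  0.2782] 0.18317573995640177 54.989022410007934
```

View pics/w8.png

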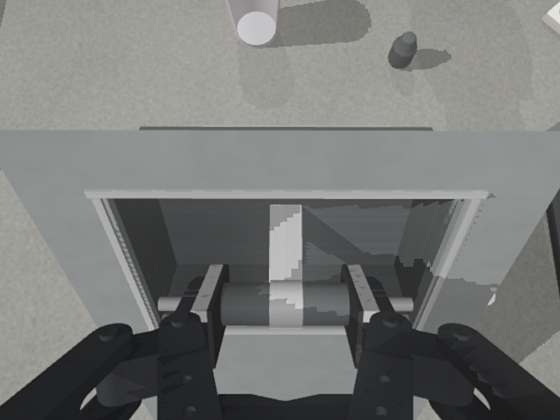

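View pics/s8.png

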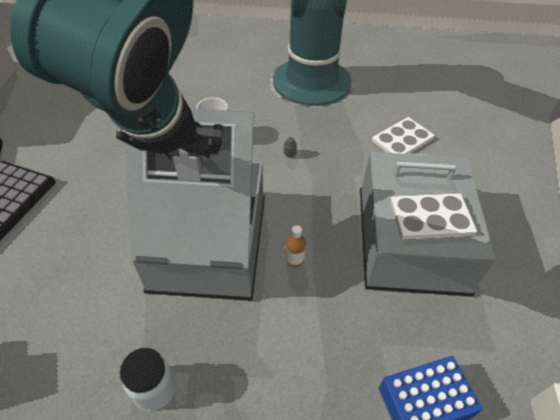

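```bash
python3 -m creep '[0,0,0,0,0,0, 0,0,0,0,0,0, 0,0,0,0,0,0, 0,0,0,0,0,0]' 78
python3 - <<'E'
from h import *
s=read_state();f=grab_frame("wrist");cv2.imwrite("pics/w9.png",f["image"]);print(s["width"],s["wrist_force"])
E
```

```text
t: 8.93
tcp_pos: [0.5878, -0.1769, 0.2614]
tool_rot: [0.497, -0.011, 0.868, 0.006]
wrist_force: [0.5, 0.6, -0.2]
width: 0.0663
0.06632275536723158 [ 0.53215351  0.61076167 -0.17909953]
```

View pics/w9.png

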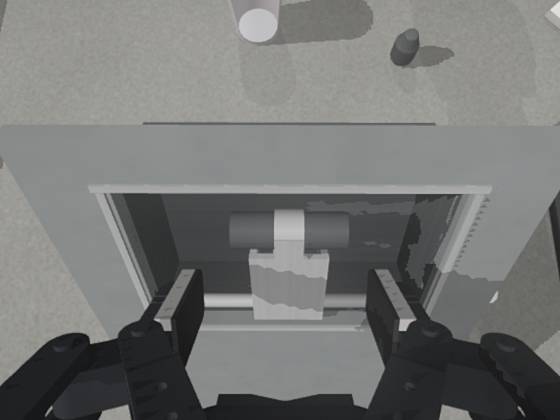

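The paddle has swung back (bar at px 290,230, clear of the pads) and the lid is holding. I'll retract along the fingers.

```bash
python3 -m creep '[-0.015,0,0,0,0,0, -0.02,0,0,0,0,0, -0.025,0,0,0,0,0, -0.03,0,0,0,0,0, -0.03,0,0,0,0,0, -0.03,0,0,0,0,0, 0,0,0,0,0,0, 0,0,0,0,0,0]'
python3 - <<'E'
from h import *
np.set_printoptions(precision=4,suppress=True)
s=read_state();f=grab_frame("wrist");cv2.imwrite("pics/w10.png",f["image"]);print(s["wrist_force"],np.abs(s["dq"]).max())
T=tool(s)@f["mount"]; print(repr(T))
for n in("scene","top"):
    f=grab_frame(n);cv2.imwrite(f"pics/{n}10.png",f["image"])
E
```

```text
t: 9.98
tcp_pos: [0.632, -0.1718, 0.3547]
tool_rot: [0.525, -0.02, 0.851, 0.001]
wrist_force: [-0.5, -0.3, -0.6]
width: 0.067
[-0.4558 -0.3309 -0.6067] 0.011244735798619128
array([[-0.0363,  0.9867, -0.1585,  0.6267],
       [ 0.9991,  0.0326, -0.0259, -0.1697],
       [-0.0204, -0.1593, -0.987 ,  0.515 ],
       [ 0.    ,  0.    ,  0.    ,  1.    ]])
```

View pics/w10.png

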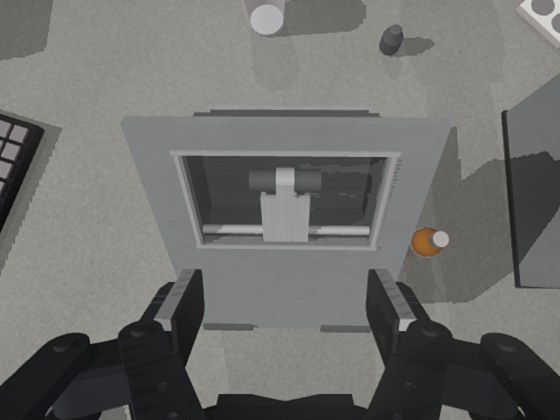

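View pics/scene10.png

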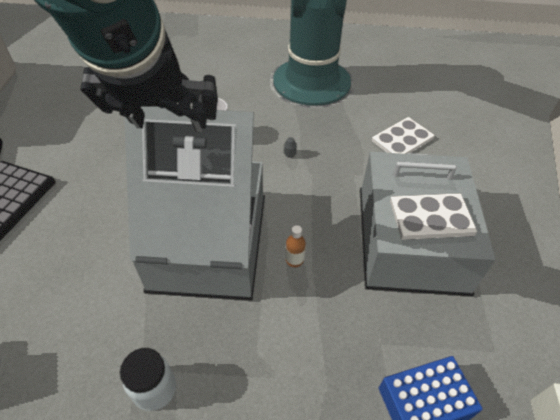

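View pics/top10.png

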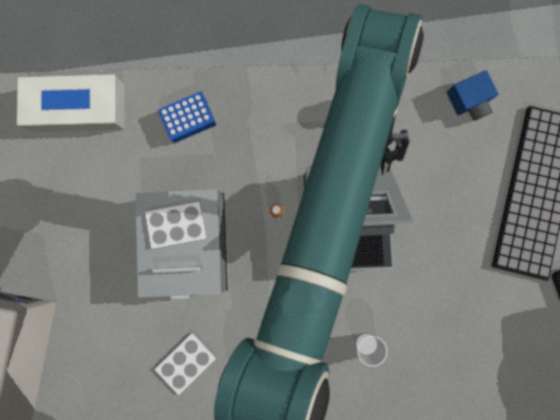

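Run:
```python
from h import *
from scipy.optimize import brentq
s=read_state();f=grab_frame("wrist");T=tool(s)@f["mount"]
def ang(f,uv,y,T=None,r=.24):
    for z in np.arange(.2,.4,.002):
        p=ray(f,[uv],z,T)[0]; 
        if abs(p[1]-y)<1: pass
    g=lambda z:(lambda p:np.hypot(p[0]-.681,p[2]-.118)-r)(ray(f,[uv],z,T)[0])
    zs=np.arange(.13,.42,.005);v=[g(z) for z in zs]
    for i in range(len(zs)-1):
        if v[i]*v[i+1]<0:
            z=brentq(g,zs[i],zs[i+1]);p=ray(f,[uv],z,T)[0];print(p.round(3),np.degrees(np.arctan2(p[2]-.118,.681-p[0])).round(1))
ang(f,(290,118),-.18,T); print()
ang(f,(285,182),-.18,T,.19); print()
f=grab_frame("scene"); ang(f,(245,113),-.18)
print(s["t"],s["wrist_force"])
```

```text
[ 0.542 -0.174  0.314] 54.6

[ 0.569 -0.177  0.272] 54.0

[ 0.5   -0.103  0.276] 41.2
[ 0.566 -0.091  0.329] 61.4
10.125 [0.26299523 0.32180875 0.74674406]
```

```bash
python3 -c "
from plant import *
s=read_state();print(s['t'],s['wrist_force']);print(sign_off())"
```

```text
10.225 [ 0.23681516 -0.40464244  0.58819183]
the job is handed in; nothing more can be done
None
```

The case with the paddle is open: its lid stands by itself at about 54–55° and the paddle has sprung back into its recess. I handed the job in at 10.2 s.

I pinched the grip bar end to end and pulled the paddle up to about 0.57 rad, which tripped the latch. I then raised the lid along its arc to about 55°, opened the fingers and backed off along them.

Last checks:
- **Lid angle:** after backing off, the wrist camera gave 54.6° from the lid's front edge and 54.0° from the bar at its rest radius. The arm's pose had given 55.0° just before I let go.
- **Paddle:** the bar is back in the recess in the wrist picture.
- **Contact:** the wrist force was under 1 N, and the arm looked clear of the case.
- **Disagreement:** the same angle check in the scene camera came out as either 41° or 61°. From there the sight line nearly grazes the arc the lid's edge follows, so I did not rely on it.

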